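# Fit the spindle into the watch hand-fitting press

## Task

Put the spindle back into the small two-arm bench press: lift the long spindle out of the wooden tool block, and thread it nose down from above through the press's upper bush and then on through the lower one. Finish still holding it, upright in both bushes, its nose well out below the lower bush but hanging clear above the watch on the anvil: the stop collar is not on yet, and it would drop on the glass if you let go. Never let it touch the watch, and leave the watch and everything else on the bench where they are.

Things in the scene. Friction and masses are not known exactly. Their poses are not given: they have to be found in the camera images.
- spindle_knob (a point): Centre of the knob of the long spindle: dark steel knob 24 mm diameter, 30 mm tall, on a plain steel shaft 14 mm diameter; 165 mm over all, 0.17 to 0.31 kg. It stands in a hole of the wooden block, the tallest of three (knob top 177 mm above the bench). The point is on the axis, 150 mm above the nose tip; z up along the axis. Grasp here from above, any yaw.
- spindle_nose (a point): Tip of the long spindle's white nylon nose (8 mm diameter, 10 mm long, then a cone 7 mm long widening to the 14 mm shaft), on its axis, 150 mm below the knob's centre.
- spindle: The whole of the same long spindle, with its origin at the tip of the nose, z up along the axis.
- press: Small grey bench press, fixed: base plate 150 x 100 mm, 18 mm high; a round steel column (26 mm diameter, top 166 mm above the bench) and two arms clamped to it one above the other, each ending in a round boss with a brass bush. Origin on the bench straight below the common axis of the bushes; the column is 75 mm from that axis along the press's +x; z up.
- upper_bush (a point): Centre of the top mouth of the upper bush, 155 mm above the bench. The bore is vertical, 15.6 mm in diameter (the shaft has 0.8 mm of play all round), in a boss 31 mm in diameter; the boss is 22 mm tall, so its underside is 133 mm above the bench.
- lower_bush (a point): Centre of the bottom mouth of the lower bush, 80 mm above the bench, on the same axis straight below the upper bush; same bore, 22 mm tall (its top is 102 mm above the bench, 31 mm below the upper boss).
- watch_top (a point): Centre of the dial glass of the watch head (steel, 40 mm diameter, 12 mm high, no strap) that lies loose on the press's round anvil, centred under the bushes; the glass is 42 mm above the bench, so 38 mm of free height lie between it and the lower bush.
- rack: Wooden tool block 58 x 176 mm, 60 mm high, fixed, with four vertical holes (15.6 mm diameter, floor 12 mm above the bench) in a row along its own y at -66, -22, 22 and 66 mm. Origin under its centre, z up. The three spindles stand in three of the holes, in any order; the fourth (at +66 mm) is empty.
- short_knob (a point): The short spindle, same knob and shaft as the long one but only 108 mm over all (knob top 120 mm above the bench). Centre of its knob. Leave it in the block.
- disc_head (a point): Another short spindle with a flat disc head (28 mm diameter, 8 mm thick), 90 mm over all (head top 102 mm above the bench). Centre of its head. Leave it in the block.
- collar: Steel stop collar lying flat, ring 28 mm outside diameter, 12 mm high. Origin under its centre. Leave it.
- loupe: Black eyepiece loupe, 38 mm diameter at the foot, 30 mm tall. Origin under its centre. Leave it.
- screwdriver: Small screwdriver lying down, slim, steel, 130 mm long, 13 mm thick. Origin under its middle, x towards the blade. Leave it.
- watch_stand: Grey display stand with a steel watch on it, foot 70 x 75 mm, about 85 mm tall. Origin under its centre. Leave it.
- parts_tray: White divided parts tray, 90 x 130 mm, 22 mm high. Origin under its centre. Leave it.
- cleaner_jar: Small glass jar with a dark cap, 44 mm diameter, 55 mm tall. Origin under its centre. Leave it.
Not all that is in view belongs to the job. Leave any red or yellow look-alike of the spindle alone. What is shaped like the part that bears watch_top but yellow is not meant.

How it is judged:
On the way, in this order (a step that is already met when the one before it is completed fails the run):
1. the long spindle is held clear above the tool block (height (world z) of spindle_nose above 0.062 m and contact force between spindle and the fingers above 1 N), for 0.1 s.
2. its nose has come down through the upper bush (height (world z) of spindle_nose below 0.131 m and horizontal distance between spindle_nose and upper_bush below 0.005 m and angle between the z axis of spindle and the z axis of press, either way round below 0.06 rad and contact force between spindle and the fingers above 1 N), for 0.05 s.
At the end, for the whole second after the job is handed in: The long spindle is upright (0.05 rad) in both bushes, its nose at least 3 mm below the lower bush and 3 mm above the watch glass, held in the fingers (over 1 N) and still; the watch is centred within 8 mm and untouched; everything else is within 20 mm of where it was (height (world z) of spindle_nose between 0.045 and 0.077 m and horizontal distance between spindle_nose and lower_bush below 0.004 m and horizontal distance between spindle_knob and upper_bush below 0.005 m and angle between the z axis of spindle and the z axis of press, either way round below 0.05 rad and contact force between spindle and the fingers above 1 N and contact force between spindle and watch below 0.2 N and linear speed of spindle below 0.01 m/s and horizontal distance between watch_top and lower_bush below 0.008 m and distance of each of short_knob, disc_head, collar, loupe, screwdriver, watch_stand, parts_tray, cleaner_jar from where it was at the start of the episode below 0.02 m); the arm keeps its last pose, push and grip.
It fails at once if the spindle touches the watch (contact force between spindle and watch above 0.3 N).
It fails at once if the watch is pushed off its place (distance of watch_top from where it was at the start of the episode above 0.008 m).
It fails at once if a bystander is disturbed (over 20 mm) (distance of any of short_knob, disc_head, collar, loupe, screwdriver, watch_stand, parts_tray, cleaner_jar from where it was at the start of the episode above 0.02 m).
It also fails if it takes over 48 s, if anything falls off the work surface, if the arm or the gripper's body presses on something with over 40 N, if the wrist force passes 120 N, or if a joint passes its speed limit or range.

## Robot

A 6-joint arm with a two-finger parallel gripper is mounted at the origin on the work surface. World frame = base frame: x ahead of the robot, y to its left, z up, the work surface at z = 0. Lengths are in m, angles in rad, forces in N, time in s.
With the tool pointing down it reaches from about 0.3 to 0.775 m from the base axis. Payload 14.6 kg.
Tool frame: the origin (TCP) lies on the front face of the gripper's body, between the roots of the fingers; the fingertips stand 97 mm ahead of it and the grasp point (between the pads) lies 78 mm ahead of it; z points along the fingers, y is the direction in which the jaws open and shut (so a half turn about z gives the same grasp; the last joint's range is limited). The gripper opens to 94 mm and grips with 3 to 60 N. Pads are 16 mm wide; open, the fingers measure 119 mm over their backs; the gripper's body (75 mm by 177 mm) begins 78 mm behind the grasp point.
Start: joints at [1.046, 0.3, 1.521, -0, 1.321, -0.067], TCP at [0.243, 0.493, 0.303] pointing down, gripper open.
Joint ranges: [-3.03, 3.03], [-0.79, 2.21], [0.23, 2.52], [-1.04, 4.18], [0, 3.07], [-2.55, 2.55]. Speed limits (rad/s): [2.22, 2.22, 2.57, 3.14, 3.14, 3.14].

## Interface

Orientations are given as [roll, pitch, yaw] about the fixed x, y, z axes, in that order (R = Rz(yaw) Ry(pitch) Rx(roll)).
In Python, from station import ctrl gives the robot as it stands. The module is installed in compiled form; this text tells all that it offers.
- The arm moves only by the shell command python3 -m pendant 'ROWS' [FORCE]. ROWS is JSON, a list of rows, each an object of numbers: "rx", "ry", "rz": the turn, a rotation vector about the tool's x, y, z each as a share of 4 degrees, from -1 to 1; "tx", "ty", "tz": the shift along the tool's x, y, z each as a share of 0.04 m, from -1 to 1; "grip": the gripper command: -1 is fully open, 1 is shut, values between are in proportion. A call has 1 to 8 rows; each row shifts and turns the pose as measured when the row begins, along the tool's axes as they then stand; what a row does not reach is not made up. A row lasts 1/12 s, in which the tool goes at most 41.7 mm and 7.16 degrees, less where a joint would pass 70% of its speed; a pose out of reach is approached as far as the arm can. A call with a number of a shift or a turn outside -1 to 1 is refused whole. A call with a gripper value outside its range is refused whole. The fingers move at their own pace and stop on an object; FORCE is the grip in N (left out, the last holds). Time passes only in rows, so rows that do not move let the fingers close. It gives the time, the measured TCP pose, the force and the opening at its end, in the units of the state.
- ctrl.get_obs(): the state, without advancing time (a new reading comes with each control period).
- ctrl.camera(name): name is "scene" or "top"; returns a dict with "pixels" (420x560x3 uint8, blue, green, red), "fx", "fy", "cx", "cy" (pixels), "world_from_camera" (4x4, takes a point from camera to world coordinates). Camera axes: x right, y up, looking along -z (the intrinsics and any distortion apply to the point x, -y, -z); pixel columns grow to the right and rows downward; lengths in m; the calibration is good to about 2 mm. A picture is of the moment at which its call begins. There is no depth.
- ctrl.hand_in(): hands the job in, once; it reports no verdict.
The state is a dict: "time_s": time; "qpos": joint angles; "joint_vel": joint speeds; "tau": joint torques, N m; "ee_pos": TCP position; "eef_rot": TCP orientation; "force": force on the tool from outside, world axes, zero at the start; "moment": the same for the moment, N m; "grip_width": finger opening in m.
Only numpy, scipy, OpenCV 4.12 (cv2) and the standard library are available. Lean on these libraries where they do the work, as an engineer would, in place of code of your own. Each camera call takes 0.05 s, during which the arm holds its last target.

## Working session

There is one attempt and no reset: what is moved stays moved. The work goes in short steps, Python scripts to look and compute and a shell command to move; the robot and the scene stay as the last step left them, time stands still between calls to the robot, and variables do not carry over. Pictures are saved under pics/ and viewed, and the job is handed in when it is done.

```bash
mkdir -p pics
python3 - <<'E'
from station import ctrl
import cv2,numpy as np
o=ctrl.get_obs()
for k,v in o.items(): print(k,np.round(v,4))
for n in("scene","top"):
    c=ctrl.camera(n); cv2.imwrite(f"pics/{n}0.png",c["pixels"]); print(n,c["fx"],c["fy"],c["cx"],c["cy"],[k for k in c]);print(np.round(c["world_from_camera"],4))
E
```

```text
time_s 0.0
qpos [ 1.0464  0.3005  1.5216  0.      1.3207 -0.0666]
joint_vel [ 0.0019  0.0015  0.0006  0.0006 -0.0003  0.0001]
tau [-1.40000e-03 -5.31809e+01 -3.52743e+01  7.07000e-02  2.44000e-02
 -0.00000e+00]
ee_pos [0.243  0.4933 0.3021]
eef_rot [-3.1405e+00 -1.0000e-04  2.6838e+00]
force [0.1407 0.3627 0.256 ]
moment [ 0.0307  0.0141 -0.0291]
grip_width 0.094
scene 496.66773039450663 496.66773039450663 285.2964517094809 210.85665414108885 ['pixels', 'fx', 'fy', 'cx', 'cy', 'world_from_camera']
[[-0.4916 -0.6353  0.5956  1.3721]
 [ 0.8707 -0.3448  0.3508  0.4548]
 [-0.0176  0.691   0.7227  1.0542]
 [ 0.      0.      0.      1.    ]]
top 416.4702970952747 416.4702970952747 279.1305730227547 206.9110369888134 ['pixels', 'fx', 'fy', 'cx', 'cy', 'world_from_camera']
[[-0.0235  0.9859 -0.1658  0.3875]
 [-0.9997 -0.0227  0.0066  0.0125]
 [ 0.0028  0.1659  0.9861  1.255 ]
 [ 0.      0.      0.      1.    ]]
```

View pics/scene0.png

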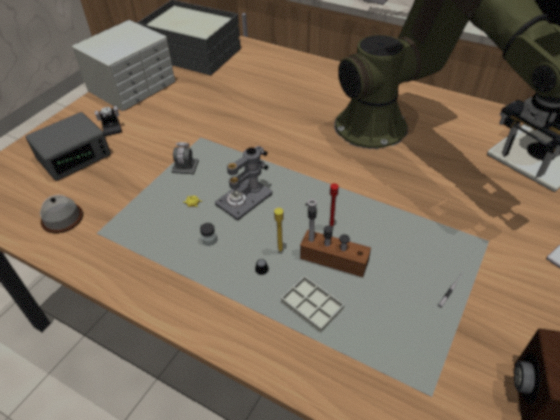

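View pics/top0.png

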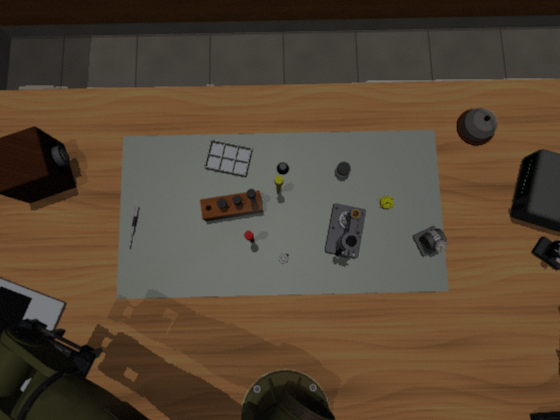

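Three tall spindle-like things are in view in the scene camera: a red one (334,188), a yellow one (279,213) and a grey steel one in the block (312,210). The grey one fits the description. I'll enlarge to confirm.

Run:
```python
import cv2,numpy as np
s=cv2.imread("pics/scene0.png");t=cv2.imread("pics/top0.png")
f=lambda im,x,y,w,h,k:cv2.resize(im[y:y+h,x:x+w],None,fx=k,fy=k,interpolation=cv2.INTER_CUBIC)
cv2.imwrite("pics/c1.png",np.hstack([f(s,285,170,100,110,4),f(s,205,140,90,110,4)][:2]))
cv2.imwrite("pics/c2.png",np.hstack([f(t,195,165,100,110,4),f(t,315,185,90,110,4)]))
```

```text
(no output)
```

View pics/c1.png

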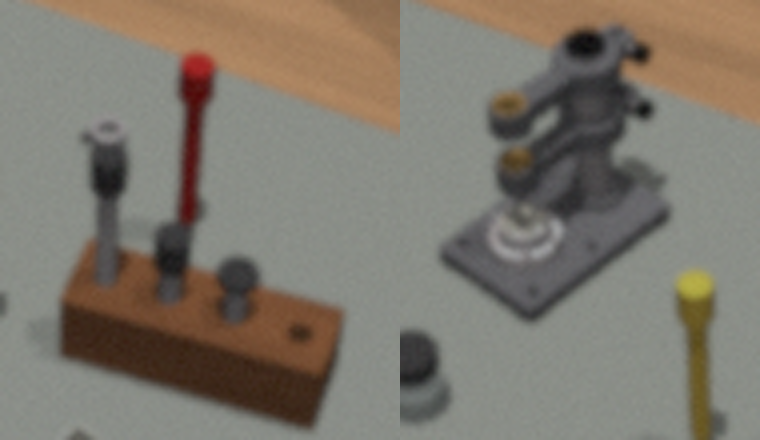

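View pics/c2.png

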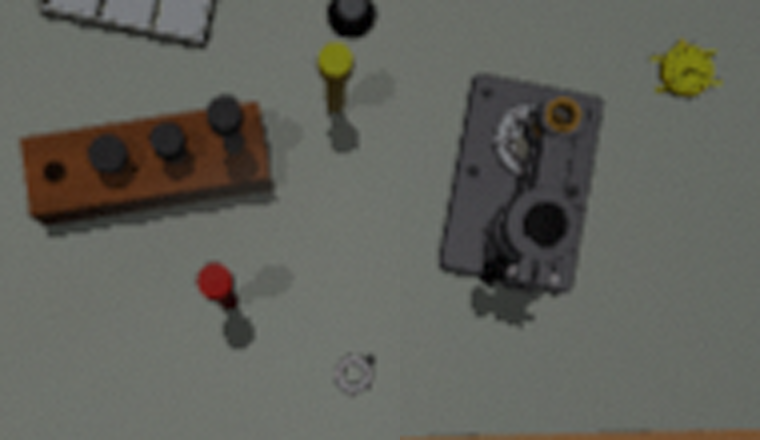

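Confirmed: the long steel spindle is the grey one at the block end, scene (312,207), top (251,194). The white spot behind its knob is the collar. The red and yellow ones stand outside the block. In the top view the upper bush is the brass ring at about (355.5,213.5). Now measuring.

```bash
cat > h.py <<'E'
import cv2,numpy as np
from station import ctrl
def ray(c,u,v):
    T=np.array(c["world_from_camera"]); d=T[:3,:3]@np.array([(u-c["cx"])/c["fx"],-(v-c["cy"])/c["fy"],-1.]); return T[:3,3],d
def onz(c,u,v,z):
    p,d=ray(c,u,v); return p+d*(z-p[2])/d[2]
def proj(c,P):
    T=np.array(c["world_from_camera"]); q=T[:3,:3].T@(np.array(P)-T[:3,3]); return np.array([c["cx"]+c["fx"]*q[0]/-q[2], c["cy"]-c["fy"]*q[1]/-q[2]])
def up(im,x,y,w,h,k): return cv2.resize(im[y:y+h,x:x+w],None,fx=k,fy=k,interpolation=cv2.INTER_CUBIC)
def avg(name,n=1):
    cs=[ctrl.camera(name) for _ in range(n)]; c=cs[0]; c["pixels"]=np.mean([k["pixels"] for k in cs],0).astype(np.uint8); return c
E
python3 - <<'E'
from h import *
S=ctrl.camera("scene");T=ctrl.camera("top")
def blobs(c,box,f,k=8,nm=None):
    x,y,w,h=box; im=up(c["pixels"],x,y,w,h,k); m=f(cv2.cvtColor(im,cv2.COLOR_BGR2HSV)).astype(np.uint8)*255
    if nm: cv2.imwrite(nm,np.hstack([im,cv2.cvtColor(m,cv2.COLOR_GRAY2BGR)]))
    cs,_=cv2.findContours(m,cv2.RETR_EXTERNAL,cv2.CHAIN_APPROX_NONE)
    r=[]
    for q in cs:
        if cv2.contourArea(q)>300:
            (a,b),ax,an=cv2.fitEllipse(q); r.append((x+(a+.5)/k-.5,y+(b+.5)/k-.5,np.round(np.array(ax)/k,2)))
    return r
brass=lambda h:(h[...,1]>105)&(h[...,0]<28)&(h[...,0]>5)&(h[...,2]>60)
for n,c,b in(("top",T,(343,200,26,26)),("scene",S,(222,150,25,45))):
    for u,v,ax in blobs(c,b,brass,8,f"pics/br_{n}.png"): print(n,u,v,ax,onz(c,u,v,.155),onz(c,u,v,.102))
dark=lambda h:(h[...,1]<90)&(h[...,2]<75)
for u,v,ax in blobs(T,(240,183,24,24),dark,8,"pics/kn_top.png"): print("knob",u,v,ax,onz(T,u,v,.177))
hole=[onz(T,208.5,207.7,.06)]; print("hole",hole)
for z,p in((.120,(237.3,199.8)),(.102,(222,203.7))): print(onz(T,*p,z))
E
```

```text
top 355.34412956237793 213.2072172164917 [8.59 8.63] [ 0.5506719  -0.19812328  0.155     ] [ 0.55853238 -0.20827386  0.102     ]
scene 233.74718189239502 179.54501342773438 [4.17 6.73] [ 0.59601526 -0.15980387  0.155     ] [ 0.55026866 -0.196031    0.102     ]
scene 231.76203727722168 165.54039764404297 [4.14 6.54] [ 0.55113559 -0.1961248   0.155     ] [ 0.50274366 -0.2344928   0.102     ]
knob 239.97569820284843 201.68674278259277 [0.94 8.7 ] [0.58501858 0.10788787 0.177     ]
knob 261.0985698699951 199.58950424194336 [ 1.15 11.69] [0.58935164 0.05227345 0.177     ]
knob 251.16151523590088 194.68317794799805 [ 7.83 15.73] [0.60311172 0.0782554  0.177     ]
hole [array([0.59078815, 0.20983712, 0.06      ])]
[0.60094391 0.12029701 0.12      ]
[0.59416967 0.16505004 0.102     ]
```

Run:
```python
import cv2,numpy as np
a=[cv2.imread(f"pics/{n}.png") for n in("br_top","br_scene","kn_top")]
H=max(i.shape[0] for i in a)
a=[cv2.copyMakeBorder(i,0,H-i.shape[0],0,10,0) for i in a]; m=np.hstack(a); print(m.shape)
cv2.imwrite("pics/m1.png",cv2.resize(m,(800,int(m.shape[0]*800/m.shape[1]))))
```

```text
(360, 1230, 3)
```

View pics/m1.png

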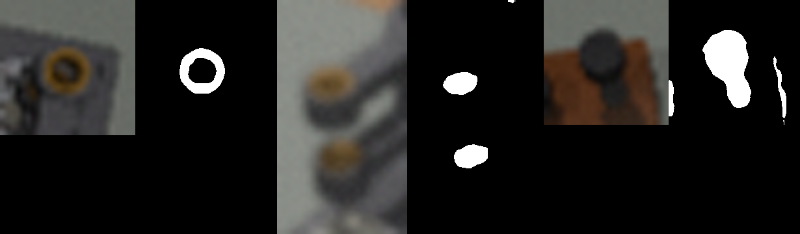

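Run:
```python
from h import *
S=avg("scene");T=avg("top")
def tri(a,b):
    p,d=ray(T,*a);q,e=ray(S,*b); A=np.c_[d,-e]; s=np.linalg.lstsq(A,q-p,rcond=None)[0]; x=p+d*s[0];y=q+e*s[1]; return (x+y)/2,np.linalg.norm(x-y)
def m(c,box,f):
    x,y,w,h=box; k=8;im=up(c["pixels"],x,y,w,h,k); H=cv2.cvtColor(im,cv2.COLOR_BGR2HSV); return f(H).astype(np.uint8),im
print("red",tri((248.6,235.3),(334.2,186.3)),"base",onz(S,332,226,0))
print("yel",tri((278.8,180.2),(279,211.8)),"base",onz(S,280.5,254,0))
for uv in((251.2,193.0),(251.2,193.8)): print(onz(T,*uv,.177))
g=up(T["pixels"],240,183,24,24,16); gg=cv2.cvtColor(g,cv2.COLOR_BGR2GRAY)
print(cv2.HoughCircles(cv2.GaussianBlur(gg,(0,0),4),cv2.HOUGH_GRADIENT,1,50,param1=40,param2=8,minRadius=50,maxRadius=90))
for h in((.603,.078),(.604,.0765)): print(proj(T,(*h,.177)),proj(S,(*h,.177)),proj(S,(*h,.147)),proj(S,(*h,.06)))
g2=up(S["pixels"],296,195,36,52,8); cv2.imwrite("pics/k.png",np.hstack([cv2.resize(g,(416,416)),g2]))
```

```text
red (array([0.49724366, 0.08827631, 0.15962987]), np.float64(0.001889026338919132)) base [0.49187669 0.08928655 0.        ]
yel (array([0.64433777, 0.0058451 , 0.15783191]), np.float64(0.003370413802427081)) base [0.65057049 0.01119636 0.        ]
[0.60763604 0.07809799 0.177     ]
[0.60548379 0.0781246  0.177     ]
None
[251.25890015 194.72255683] [311.84230456 205.79647024] [311.59044493 214.14859754] [310.90724017 236.8049202 ]
[251.82298916 194.33782381] [311.11445331 205.84413133] [310.87524627 214.19589379] [310.22636586 236.85114394]
```

View pics/k.png

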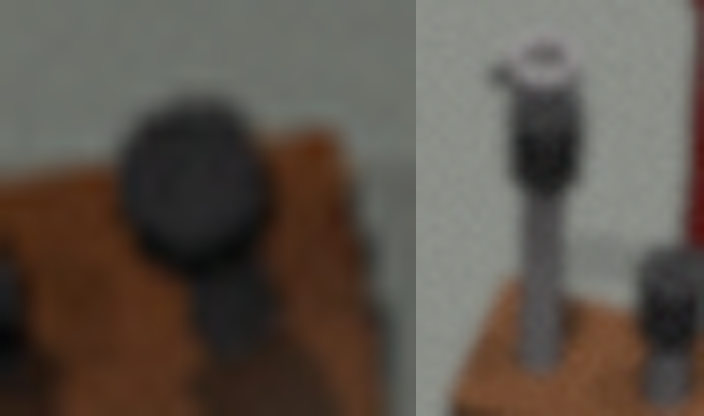

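Run:
```python
from h import *
S=avg("scene",4);T=avg("top",4)
print("knobT",onz(T,250.8,193.1,.177),"shaft base S",onz(S,311.4,239.2,.06))
# subpixel horizontal edges: top view knob (rows 190..195), scene knob rows & shaft rows
def edges(c,row,a,b):
    r=c["pixels"][row,a:b].astype(float).sum(1)/3; g=np.gradient(r); 
    i=np.argmin(g); j=np.argmax(g)
    def pk(g,i): 
        d=(g[i-1]-g[i+1])/(2*(g[i-1]-2*g[i]+g[i+1])) if 0<i<len(g)-1 else 0; return a+i+d
    return pk(g,i),pk(-g,j)
for r in range(189,198): 
    e=edges(T,r,242,262); print("T",r,np.round(e,2),round(sum(e)/2,2))
for r in list(range(206,236,3)):
    e=edges(S,r,302,321); print("S",r,np.round(e,2),round(sum(e)/2,2))
print(T["pixels"][185:206,251].mean(1).round().astype(int)); print(S["pixels"][196:248,311].mean(1).round().astype(int))
# rack top corners
for p in((195+22/4,165+140/4),(195+258/4,165+103/4),(195+272/4,165+180/4),(195+38/4,165+214/4)): print("corner",onz(T,*p,.06))
print("empty S",onz(S,285+300/4,170+332/4,.06))
```

```text
knobT [0.60739112 0.07915642 0.177     ] shaft base S [0.609733   0.08294603 0.06      ]
T 189 [248.23 253.46] 250.85
T 190 [247.2  253.93] 250.57
T 191 [246.55 259.16] 252.85
T 192 [246.15 259.34] 252.74
T 193 [245.92 260.46] 253.19
T 194 [246.03 261.  ] 253.51
T 195 [245.99 261.  ] 253.49
T 196 [246.88 261.  ] 253.94
T 197 [247.33 261.  ] 254.16
S 206 [307.31 315.91] 311.61
S 209 [307.14 316.38] 311.76
S 212 [307.51 316.18] 311.84
S 215 [307.53 315.9 ] 311.71
S 218 [308.59 314.74] 311.67
S 221 [308.76 314.08] 311.42
S 224 [308.61 313.9 ] 311.26
S 227 [308.46 314.16] 311.31
S 230 [306.59 314.18] 310.39
S 233 [305.13 316.38] 310.76
[108 108 108  85  50  35  37  37  38  39  39  34  22  13  24  30  31  37
  45  40  35]
[138 137 142 139 123 103 106 126 131 110  80  62  59  58  56  49  39  35
  30  28  31  32  39  51  64  71  72  72  74  76  77  78  82  82  82  83
  82  82  83  83  83  82  81  82  82  83  84  80  80  81  81  76]
corner [0.61409613 0.23325471 0.06      ]
corner [0.63768731 0.06083567 0.06      ]
corner [0.58036764 0.05156422 0.06      ]
corner [0.55935214 0.22126026 0.06      ]
empty S [0.59146107 0.21306197 0.06      ]
```

```bash
cat >> h.py <<'E'
from scipy.spatial.transform import Rotation as Ro
def go(P,off=.078):
    "tool-axis shift (units of 40 mm) bringing grasp point to P"
    o=ctrl.get_obs(); R=Ro.from_euler('xyz',o["eef_rot"]).as_matrix(); g=np.array(o["ee_pos"])+R[:,2]*off
    print("t",round(o["time_s"],2),"grasp",g.round(4),"rot",np.round(o["eef_rot"],4),"q6",round(o["qpos"][5],3),"F",np.round(o["force"],2),"M",np.round(o["moment"],3),"w",round(o["grip_width"],4))
    print("units",(R.T@(np.array(P)-g)/.04).round(3))
    print("xt",R[:,0].round(3),"yt",R[:,1].round(3))
E
python3 -m pendant '[{"tx":-0.92,"ty":-0.38,"grip":-1},{"tx":-0.92,"ty":-0.38,"grip":-1},{"tx":-0.92,"ty":-0.38,"grip":-1},{"tx":-0.92,"ty":-0.38,"grip":-1},{"tx":-0.92,"ty":-0.38,"grip":-1},{"tx":-0.92,"ty":-0.38,"grip":-1},{"tx":-0.92,"ty":-0.38,"grip":-1},{"tx":-0.92,"ty":-0.38,"grip":-1}]' 15
python3 -c "
from h import *
go((.607,.0795,.225))"
```

```text
t 0.7 grasp [0.2431 0.4934 0.2247] rot [3.1415 0.     2.6838] q6 -0.067 F [ 0.58 -0.49  0.79] M [ 0.001 -0.019  0.04 ] w 0.0943
units [-1.2734e+01 -5.2600e+00 -9.0000e-03]
xt [-0.897  0.442 -0.   ] yt [0.442 0.897 0.   ]$[0]: bad value
```

```bash
python3 -m pendant '[{"rx":0,"ry":0,"rz":0,"tx":-0.92,"ty":-0.38,"tz":0,"grip":-1},{"rx":0,"ry":0,"rz":0,"tx":-0.92,"ty":-0.38,"tz":0,"grip":-1}]' 15
python3 -c "
from h import *
go((.607,.0795,.225))"
```

```text
time_s: 0.87
ee_pos: [0.2933, 0.4357, 0.3022]
eef_rot: [3.141, -0.001, 2.691]
force: [0.6, -0.5, -0.5]
grip_width: 0.0939
t 0.87 grasp [0.2932 0.4357 0.2242] rot [ 3.1414e+00 -9.0000e-04  2.6911e+00] q6 -0.212 F [ 0.64 -0.49 -0.52] M [ 0.    -0.028  0.064] w 0.0939
units [-10.94   -4.602  -0.032]
xt [-0.9    0.435  0.001] yt [0.435 0.9   0.   ]
```

```bash
python3 -m pendant '[{"rx":0,"ry":0,"rz":0,"tx":-0.92,"ty":-0.38,"tz":0,"grip":-1},{"rx":0,"ry":0,"rz":0,"tx":-0.92,"ty":-0.38,"tz":0,"grip":-1},{"rx":0,"ry":0,"rz":0,"tx":-0.92,"ty":-0.38,"tz":0,"grip":-1},{"rx":0,"ry":0,"rz":0,"tx":-0.92,"ty":-0.38,"tz":0,"grip":-1},{"rx":0,"ry":0,"rz":0,"tx":-0.92,"ty":-0.38,"tz":0,"grip":-1},{"rx":0,"ry":0,"rz":0,"tx":-0.92,"ty":-0.38,"tz":0,"grip":-1},{"rx":0,"ry":0,"rz":0,"tx":-0.92,"ty":-0.38,"tz":0,"grip":-1},{"rx":0,"ry":0,"rz":0,"tx":-0.92,"ty":-0.38,"tz":0,"grip":-1}]'
python3 -c "
from h import *
go((.607,.0795,.225))"
```

```text
time_s: 1.53
ee_pos: [0.5123, 0.1865, 0.3031]
eef_rot: [3.139, 0.001, 2.695]
force: [-0.5, 0.5, -0.6]
grip_width: 0.0939
t 1.53 grasp [0.5125 0.1866 0.2251] rot [3.1391e+00 6.0000e-04 2.6955e+00] q6 -0.844 F [-0.48  0.53 -0.57] M [ 0.034  0.055 -0.   ] w 0.0939
units [-3.287e+00 -1.396e+00  2.000e-03]
xt [-0.902  0.431 -0.001] yt [0.431 0.902 0.002]
```

```bash
python3 -m pendant '[{"rx":0,"ry":0,"rz":0,"tx":-0.85,"ty":-0.36,"tz":0,"grip":-1},{"rx":0,"ry":0,"rz":0,"tx":-0.85,"ty":-0.36,"tz":0,"grip":-1},{"rx":0,"ry":0,"rz":0,"tx":-0.8,"ty":-0.34,"tz":0,"grip":-1},{"rx":0,"ry":0,"rz":0,"tx":-0.6,"ty":-0.25,"tz":0,"grip":-1},{"rx":0,"ry":0,"rz":0,"tx":-0.2,"ty":-0.1,"tz":0,"grip":-1},{"rx":0,"ry":0,"rz":0,"tx":0,"ty":0,"tz":0,"grip":-1}]'
python3 -c "
from h import *
go((.607,.0795,.225))"
```

```text
time_s: 2.03
ee_pos: [0.6141, 0.0655, 0.3022]
eef_rot: [3.14, 0.001, 2.688]
force: [-0.2, -0.1, -0.9]
grip_width: 0.0936
t 2.03 grasp [0.6142 0.0656 0.2242] rot [3.1396e+00 9.0000e-04 2.6881e+00] q6 -1.071 F [-0.23 -0.06 -0.88] M [ 0.024  0.026 -0.047] w 0.0936
units [ 0.314  0.233 -0.02 ]
xt [-0.899  0.438 -0.001] yt [0.438 0.899 0.002]
```

```bash
python3 -m pendant '[{"rx":0,"ry":0,"rz":0,"tx":0.31,"ty":0.23,"tz":0,"grip":-1},{"rx":0,"ry":0,"rz":0,"tx":0,"ty":0,"tz":0,"grip":-1},{"rx":0,"ry":0,"rz":0,"tx":0,"ty":0,"tz":0,"grip":-1}]'
python3 - <<'E'
from h import *
go((.607,.0795,.162))
S=avg("scene");T=avg("top")
cv2.imwrite("pics/a1.png",np.hstack([up(S["pixels"],270,120,100,130,4),up(T["pixels"],200,130,100,130,4)]))
E
```

```text
time_s: 2.28
ee_pos: [0.6052, 0.0818, 0.3019]
eef_rot: [3.14, -0.0, 2.689]
force: [-0.3, 0.6, 0.6]
grip_width: 0.0939
t 2.28 grasp [0.6052 0.082  0.2239] rot [ 3.1398e+00 -1.0000e-04  2.6886e+00] q6 -1.044 F [-0.28  0.65  0.57] M [-0.008 -0.014  0.08 ] w 0.0939
units [-0.067 -0.039  1.547]
xt [-0.899  0.438  0.   ] yt [0.438 0.899 0.002]
```

View pics/a1.png

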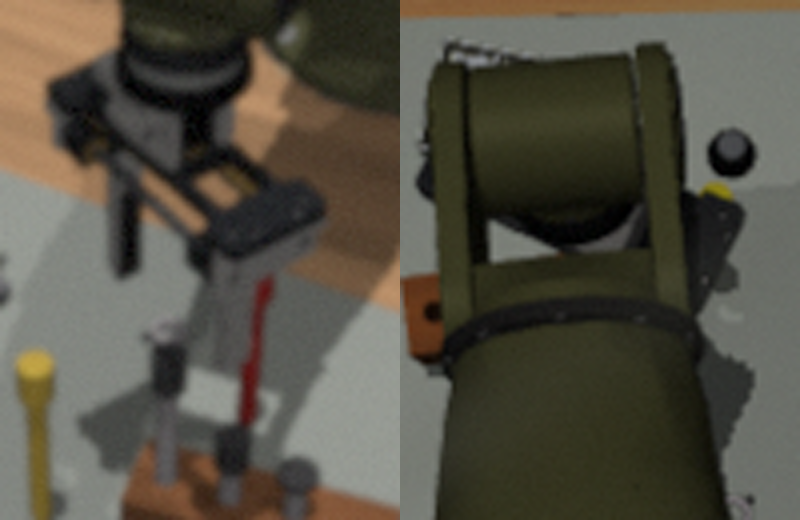

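```bash
python3 -m pendant '[{"rx":0,"ry":0,"rz":0,"tx":-0.06,"ty":-0.04,"tz":0,"grip":-1},{"rx":0,"ry":0,"rz":0,"tx":0,"ty":0,"tz":0.4,"grip":-1},{"rx":0,"ry":0,"rz":0,"tx":0,"ty":0,"tz":0.4,"grip":-1},{"rx":0,"ry":0,"rz":0,"tx":0,"ty":0,"tz":0.4,"grip":-1},{"rx":0,"ry":0,"rz":0,"tx":0,"ty":0,"tz":0.2,"grip":-1},{"rx":0,"ry":0,"rz":0,"tx":0,"ty":0,"tz":0,"grip":-1},{"rx":0,"ry":0,"rz":0,"tx":0,"ty":0,"tz":0,"grip":-1}]'
python3 - <<'E'
from h import *
go((.607,.0795,.162))
S=avg("scene")
cv2.imwrite("pics/a2.png",np.hstack([up(S["pixels"],270,150,100,110,6)]))
E
```

```text
time_s: 2.97
ee_pos: [0.6069, 0.0807, 0.2467]
eef_rot: [3.137, 0.004, 2.692]
force: [-0.3, -0.0, 0.1]
grip_width: 0.0943
t 2.97 grasp [0.6073 0.0809 0.1687] rot [3.1374 0.004  2.6923] q6 -1.05 F [-0.35 -0.01  0.11] M [-0.012 -0.031 -0.009] w 0.0943
units [-0.007 -0.036  0.166]
xt [-0.901  0.434 -0.004] yt [0.434 0.901 0.004]
```

View pics/a2.png

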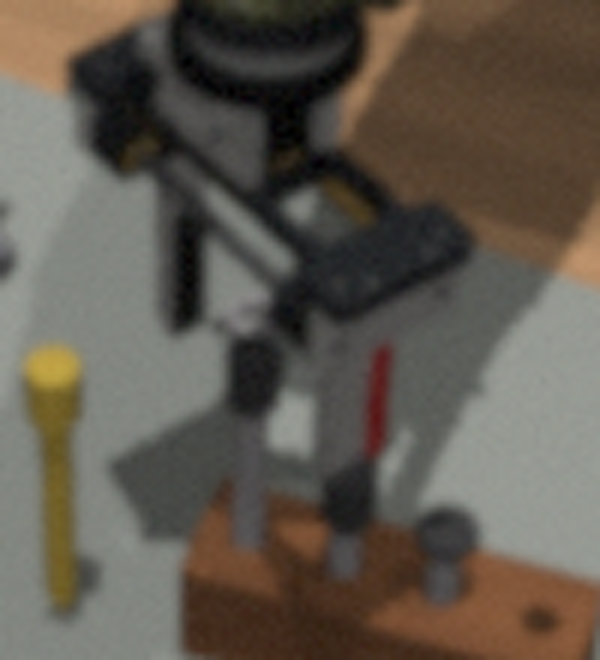

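```bash
cat >> h.py <<'E'
_go=go
def go(P,off=.078):
    _go(P,off); R=Ro.from_euler('xyz',ctrl.get_obs()["eef_rot"]).as_matrix()
    a=np.cross(R[:,2],[0,0,-1]); print("turn units",(R.T@a/np.radians(4)).round(3))
E
python3 -m pendant '[{"rx":0,"ry":0,"rz":0,"tx":0,"ty":-0.03,"tz":0.16,"grip":-1},{"rx":0,"ry":0,"rz":0,"tx":0,"ty":0,"tz":0,"grip":-0.2},{"rx":0,"ry":0,"rz":0,"tx":0,"ty":0,"tz":0,"grip":0.2}]' 10
python3 - <<'E'
from h import *
go((.607,.0795,.162))
E
```

```text
time_s: 3.27
ee_pos: [0.6069, 0.0796, 0.242]
eef_rot: [3.136, 0.007, 2.692]
force: [-0.2, -0.6, 0.2]
grip_width: 0.0841
t 3.27 grasp [0.6076 0.0798 0.164 ] rot [3.1358 0.0067 2.6924] q6 -1.052 F [-0.16 -0.63  0.21] M [-0.043  0.024 -0.011] w 0.0841
units [ 0.011 -0.013  0.049]
xt [-0.901  0.434 -0.007] yt [0.434 0.901 0.006]
turn units [ 0.083  0.097 -0.   ]
```

```bash
python3 -m pendant '[{"rx":0.08,"ry":0.1,"rz":0,"tx":0.02,"ty":0,"tz":0.04,"grip":0.2},{"rx":0,"ry":0,"rz":0,"tx":0,"ty":0,"tz":0,"grip":0.4},{"rx":0,"ry":0,"rz":0,"tx":0,"ty":0,"tz":0,"grip":0.45},{"rx":0,"ry":0,"rz":0,"tx":0,"ty":0,"tz":0,"grip":0.45},{"rx":0,"ry":0,"rz":0,"tx":0,"ty":0,"tz":0,"grip":0.45},{"rx":0,"ry":0,"rz":0,"tx":0,"ty":0,"tz":0,"grip":0.45},{"rx":0,"ry":0,"rz":0,"tx":0,"ty":0,"tz":0,"grip":0.45}]'
python3 - <<'E'
from h import *
go((.607,.0795,.162))
E
```

```text
time_s: 3.85
ee_pos: [0.6064, 0.08, 0.2414]
eef_rot: [3.141, 0.001, 2.692]
force: [0.2, 0.4, 0.3]
grip_width: 0.0374
t 3.85 grasp [0.6065 0.08   0.1634] rot [3.1412e+00 5.0000e-04 2.6924e+00] q6 -1.05 F [0.23 0.37 0.26] M [ 0.007  0.008 -0.069] w 0.0374
units [-0.017 -0.005  0.035]
xt [-0.901  0.434 -0.001] yt [0.434 0.901 0.   ]
turn units [0.006 0.007 0.   ]
```

```bash
python3 -m pendant '[{"rx":0,"ry":0,"rz":0,"tx":0,"ty":0,"tz":0.03,"grip":0.5},{"rx":0,"ry":0,"rz":0,"tx":0,"ty":0,"tz":0,"grip":0.55},{"rx":0,"ry":0,"rz":0,"tx":0,"ty":0,"tz":0,"grip":0.6}]' 4
python3 - <<'E'
from h import *
go((.607,.0795,.162))
S=avg("scene")
cv2.imwrite("pics/a3.png",np.hstack([up(S["pixels"],285,165,70,80,7)]))
E
```

```text
time_s: 4.1
ee_pos: [0.6064, 0.08, 0.2401]
eef_rot: [3.141, 0.001, 2.692]
force: [-0.1, 0.2, 1.1]
grip_width: 0.0241
t 4.1 grasp [0.6065 0.08   0.1621] rot [3.1411e+00 6.0000e-04 2.6924e+00] q6 -1.05 F [-0.08  0.2   1.13] M [ 0.024 -0.009 -0.015] w 0.0241
units [-0.017 -0.006  0.003]
xt [-0.901  0.434 -0.001] yt [0.434 0.901 0.001]
turn units [ 0.008  0.008 -0.   ]
```

View pics/a3.png

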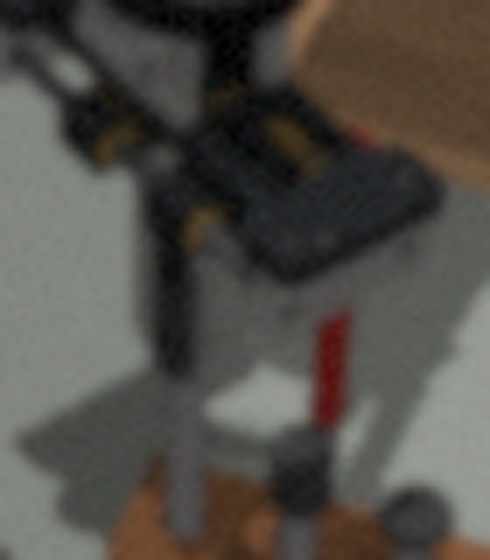

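```bash
python3 -m pendant '[{"rx":0,"ry":0,"rz":0,"tx":0,"ty":0,"tz":0,"grip":1},{"rx":0,"ry":0,"rz":0,"tx":0,"ty":0,"tz":0,"grip":1},{"rx":0,"ry":0,"rz":0,"tx":0,"ty":0,"tz":0,"grip":1}]' 35
python3 - <<'E'
from h import *
go((.607,.0795,.330))
E
python3 -m pendant '[{"rx":0,"ry":0,"rz":0,"tx":0,"ty":0,"tz":-0.2,"grip":1},{"rx":0,"ry":0,"rz":0,"tx":0,"ty":0,"tz":-0.4,"grip":1},{"rx":0,"ry":0,"rz":0,"tx":0,"ty":0,"tz":-0.4,"grip":1}]'
python3 - <<'E'
from h import *
go((.607,.0795,.330))
E
```

```text
time_s: 4.4
ee_pos: [0.6064, 0.08, 0.2402]
eef_rot: [3.141, 0.001, 2.692]
force: [1.3, -0.8, 0.2]
grip_width: 0.0231
t 4.4 grasp [0.6065 0.08   0.1622] rot [3.1411e+00 6.0000e-04 2.6924e+00] q6 -1.05 F [ 1.25 -0.79  0.22] M [ 0.012 -0.005  0.021] w 0.0231
units [-1.900e-02 -4.000e-03 -4.196e+00]
xt [-0.901  0.434 -0.001] yt [0.434 0.901 0.001]
turn units [0.007 0.008 0.   ]
time_s: 4.65
ee_pos: [0.6057, 0.08, 0.2781]
eef_rot: [-3.139, -0.005, 2.692]
force: [0.5, 0.0, -2.9]
grip_width: 0.0234
t 4.65 grasp [0.6052 0.08   0.2001] rot [-3.1392 -0.005   2.6924] q6 -1.05 F [ 0.55  0.   -2.93] M [-0.005 -0.011 -0.014] w 0.0234
units [-0.029  0.    -3.249]
xt [-0.901  0.434  0.005] yt [ 0.434  0.901 -0.002]
turn units [-0.034 -0.072 -0.   ]
```

```bash
python3 -m pendant '[{"rx":0,"ry":-0.05,"rz":0,"tx":0,"ty":0,"tz":-0.5,"grip":1},{"rx":0,"ry":0,"rz":0,"tx":0,"ty":0,"tz":-0.7,"grip":1},{"rx":0,"ry":0,"rz":0,"tx":0,"ty":0,"tz":-0.7,"grip":1},{"rx":0,"ry":0,"rz":0,"tx":0,"ty":0,"tz":-0.7,"grip":1},{"rx":0,"ry":0,"rz":0,"tx":0,"ty":0,"tz":-0.4,"grip":1},{"rx":0,"ry":0,"rz":0,"tx":0,"ty":0,"tz":0,"grip":1},{"rx":0,"ry":0,"rz":0,"tx":0,"ty":0,"tz":0,"grip":1}]'
python3 - <<'E'
from h import *
go((.5509,-.1965,.330))
S=avg("scene")
cv2.imwrite("pics/a4.png",up(S["pixels"],250,80,110,150,4))
E
```

```text
time_s: 5.23
ee_pos: [0.6047, 0.08, 0.4083]
eef_rot: [-3.14, -0.0, 2.692]
force: [0.1, 0.1, -3.2]
grip_width: 0.0233
t 5.23 grasp [0.6047 0.0799 0.3303] rot [-3.1398e+00 -2.0000e-04  2.6923e+00] q6 -1.05 F [ 0.05  0.11 -3.23] M [ 0.021 -0.048 -0.034] w 0.0233
units [-1.79  -6.809  0.02 ]
xt [-0.901  0.434  0.   ] yt [ 0.434  0.901 -0.002]
turn units [-0.026 -0.002 -0.   ]
```

View pics/a4.png

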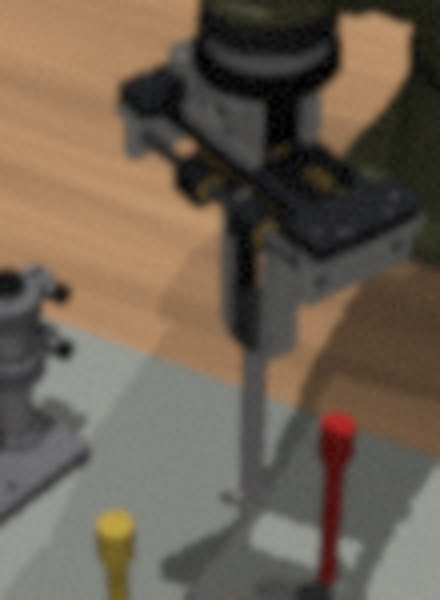

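```bash
python3 -m pendant '[{"rx":-0.02,"ry":0,"rz":0,"tx":-0.1,"ty":-0.4,"tz":0,"grip":1},{"rx":0,"ry":0,"rz":0,"tx":-0.2,"ty":-0.75,"tz":0,"grip":1},{"rx":0,"ry":0,"rz":0,"tx":-0.2,"ty":-0.75,"tz":0,"grip":1},{"rx":0,"ry":0,"rz":0,"tx":-0.2,"ty":-0.75,"tz":0,"grip":1},{"rx":0,"ry":0,"rz":0,"tx":-0.2,"ty":-0.75,"tz":0,"grip":1},{"rx":0,"ry":0,"rz":0,"tx":-0.2,"ty":-0.75,"tz":0,"grip":1},{"rx":0,"ry":0,"rz":0,"tx":-0.2,"ty":-0.75,"tz":0,"grip":1},{"rx":0,"ry":0,"rz":0,"tx":-0.1,"ty":-0.4,"tz":0,"grip":1}]'
python3 - <<'E'
from h import *
go((.5509,-.1965,.330))
E
```

```text
time_s: 5.95
ee_pos: [0.5605, -0.1401, 0.394]
eef_rot: [-3.136, -0.019, 2.7]
force: [-1.2, -0.3, -3.0]
grip_width: 0.0232
t 5.95 grasp [ 0.5589 -0.1398  0.316 ] rot [-3.1359 -0.0195  2.6996] q6 -1.436 F [-1.16 -0.35 -3.02] M [-0.008 -0.03   0.033] w 0.0232
units [-0.418 -1.369 -0.35 ]
xt [-0.904  0.428  0.019] yt [ 0.428  0.904 -0.006]
turn units [-0.081 -0.279 -0.   ]
```

```bash
python3 -m pendant '[{"rx":-0.08,"ry":-0.28,"rz":0,"tx":0,"ty":-0.2,"tz":-0.4,"grip":1},{"rx":0,"ry":0,"rz":0,"tx":0,"ty":0,"tz":0,"grip":1},{"rx":0,"ry":0,"rz":0,"tx":0,"ty":0,"tz":0,"grip":1}]'
python3 - <<'E'
from h import *
go((.5509,-.1965,.330))
E
```

```text
time_s: 6.2
ee_pos: [0.5562, -0.1505, 0.4076]
eef_rot: [-3.141, -0.004, 2.695]
force: [-0.1, -0.8, -2.1]
grip_width: 0.0236
t 6.2 grasp [ 0.5559 -0.1504  0.3296] rot [-3.1412 -0.004   2.6951] q6 -1.452 F [-0.08 -0.78 -2.09] M [0.014 0.008 0.014] w 0.0236
units [-0.385 -1.093 -0.01 ]
xt [-0.902  0.432  0.004] yt [ 0.432  0.902 -0.   ]
turn units [-0.006 -0.058 -0.   ]
```

```bash
python3 -m pendant '[{"rx":0,"ry":-0.06,"rz":0,"tx":-0.2,"ty":-0.55,"tz":-0.01,"grip":1},{"rx":0,"ry":0,"rz":0,"tx":-0.15,"ty":-0.4,"tz":0,"grip":1},{"rx":0,"ry":0,"rz":0,"tx":0,"ty":0,"tz":0,"grip":1},{"rx":0,"ry":0,"rz":0,"tx":0,"ty":0,"tz":0,"grip":1}]'
python3 - <<'E'
from h import *
go((.5509,-.1965,.330))
S=avg("scene",2)
cv2.imwrite("pics/a5.png",up(S["pixels"],190,80,100,130,4))
E
```

```text
time_s: 6.53
ee_pos: [0.5537, -0.1869, 0.4077]
eef_rot: [3.141, 0.0, 2.701]
force: [0.5, 0.4, -1.8]
grip_width: 0.023
t 6.53 grasp [ 0.5537 -0.1869  0.3297] rot [3.1409e+00 1.0000e-04 2.7006e+00] q6 -1.518 F [ 0.46  0.45 -1.8 ] M [-0.012 -0.004 -0.029] w 0.023
units [-0.04  -0.248 -0.007]
xt [-0.904  0.427 -0.   ] yt [0.427 0.904 0.001]
turn units [0.01  0.002 0.   ]
```

View pics/a5.png

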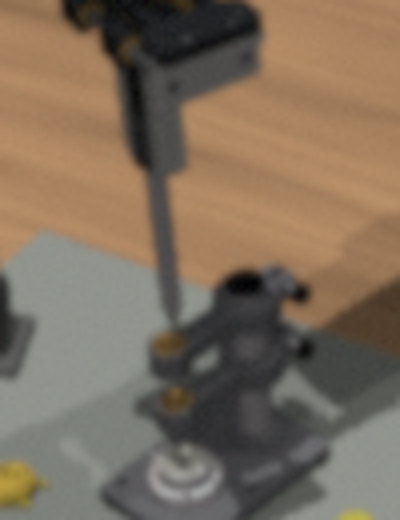

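```bash
python3 -m pendant '[{"rx":0,"ry":0,"rz":0,"tx":-0.03,"ty":-0.21,"tz":0.1,"grip":1},{"rx":0,"ry":0,"rz":0,"tx":0,"ty":0,"tz":0.1,"grip":1},{"rx":0,"ry":0,"rz":0,"tx":0,"ty":0,"tz":0,"grip":1},{"rx":0,"ry":0,"rz":0,"tx":0,"ty":0,"tz":0,"grip":1}]'
python3 - <<'E'
from h import *
go((.5509,-.1965,.320))
S=avg("scene",4); print(ctrl.get_obs()["ee_pos"])
cv2.imwrite("pics/a6.png",up(S["pixels"],205,115,60,75,8))
o=ctrl.get_obs(); R=Ro.from_euler('xyz',o["eef_rot"]).as_matrix(); p=np.array(o["ee_pos"]); 
for d,n in((.078+.150,"nose"),(.078+.133,"cone top"),(.078+.1,"shaft"),(.078+.05,"shaft")): print(n,proj(S,p+R[:,2]*d))
print("bush",proj(S,(.5509,-.1965,.155)))
E
```

```text
time_s: 6.97
ee_pos: [0.5515, -0.1927, 0.3987]
eef_rot: [3.141, -0.0, 2.704]
force: [-0.0, 0.4, -2.0]
grip_width: 0.0234
t 6.97 grasp [ 0.5515 -0.1927  0.3207] rot [ 3.1407e+00 -2.0000e-04  2.7044e+00] q6 -1.533 F [-0.04  0.38 -1.97] M [ 0.029 -0.011 -0.067] w 0.0234
units [-0.027 -0.093  0.017]
xt [-0.906  0.423  0.   ] yt [0.423 0.906 0.001]
turn units [ 0.013 -0.002 -0.   ]
[ 0.5515428  -0.19284674  0.39903476]
nose [232.13656104 161.60299652]
cone top [231.53794331 156.79980646]
shaft [230.34409005 147.22056425]
shaft [228.45065307 132.02800083]
bush [231.696097   165.44805343]
```

View pics/a6.png

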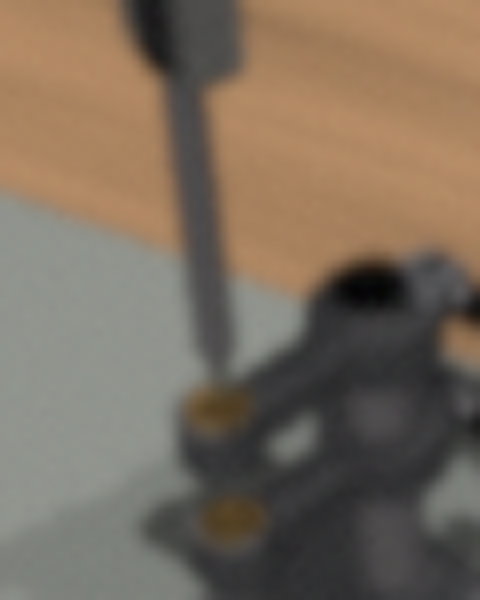

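```bash
cat >> h.py <<'E'
def shaft(c,r0,r1,guess):
    "axis col vs row by edge fits; guess(row)->col"
    out=[]
    for r in range(r0,r1):
        g=guess(r); a=int(round(g))-7; row=c["pixels"][r,a:a+15].astype(float).mean(1)
        k=np.gradient(cv2.GaussianBlur(row[None],(0,0),.6)[0]); i=np.argmin(k[:8]); j=7+np.argmax(k[7:])
        pk=lambda q,i:i+((q[i-1]-q[i+1])/(2*(q[i-1]-2*q[i]+q[i+1])) if 0<i<14 else 0)
        out.append((r,a+pk(k,i),a+pk(-k,j)))
    o=np.array(out); m=(o[:,1]+o[:,2])/2; return o,m
E
python3 - <<'E'
from h import *
S=avg("scene",4)
o=ctrl.get_obs(); R=Ro.from_euler('xyz',o["eef_rot"]).as_matrix(); p=np.array(o["ee_pos"]); 
A=[proj(S,p+R[:,2]*d) for d in(.128,.228)]
g=lambda r:A[0][0]+(r-A[0][1])*(A[1][0]-A[0][0])/(A[1][1]-A[0][1])
e,m=shaft(S,127,157,g)
for (r,a,b),c in zip(e,m): print(int(r),round(a,2),round(b,2),"mid",round(c,2),"pred",round(g(r),2))
f=np.polyfit(e[:,0],m,1); print("slope",f[0],"pred",g(1)-g(0),"at150",np.polyval(f,150)-g(150))
print(S["pixels"][150:172,232].astype(int))
E
```

```text
127 224.89 230.21 mid 227.55 pred 227.8
128 224.89 230.31 mid 227.6 pred 227.92
129 225.05 230.58 mid 227.81 pred 228.04
130 225.31 230.78 mid 228.04 pred 228.17
131 225.5 230.88 mid 228.19 pred 228.29
132 225.54 230.95 mid 228.25 pred 228.42
133 225.65 231.06 mid 228.35 pred 228.54
134 225.69 231.09 mid 228.39 pred 228.67
135 225.85 231.17 mid 228.51 pred 228.79
136 225.84 231.21 mid 228.53 pred 228.92
137 226.09 231.41 mid 228.75 pred 229.04
138 226.29 231.74 mid 229.02 pred 229.17
139 226.38 231.93 mid 229.15 pred 229.29
140 226.46 231.94 mid 229.2 pred 229.41
141 226.72 232.04 mid 229.38 pred 229.54
142 226.83 232.15 mid 229.49 pred 229.66
143 226.84 232.22 mid 229.53 pred 229.79
144 227.0 232.24 mid 229.62 pred 229.91
145 227.12 232.49 mid 229.81 pred 230.04
146 227.34 232.7 mid 230.02 pred 230.16
147 227.51 232.93 mid 230.22 pred 230.29
148 227.64 232.93 mid 230.28 pred 230.41
149 227.73 233.05 mid 230.39 pred 230.54
150 227.78 233.06 mid 230.42 pred 230.66
151 227.88 233.12 mid 230.5 pred 230.79
152 228.04 233.19 mid 230.62 pred 230.91
153 228.28 233.38 mid 230.83 pred 231.03
154 228.57 233.64 mid 231.1 pred 231.16
155 228.56 233.83 mid 231.19 pred 231.28
156 228.74 233.9 mid 231.32 pred 231.41
slope 0.12762258198712012 pred 0.12459653827096417 at150 -0.17393733862834893
[[82 85 88]
 [82 83 85]
 [81 81 82]
 [81 81 81]
 [80 80 82]
 [78 79 80]
 [79 79 81]
 [79 79 81]
 [80 79 80]
 [82 83 84]
 [83 85 85]
 [84 89 89]
 [81 88 91]
 [66 80 89]
 [48 70 84]
 [38 65 81]
 [37 65 83]
 [45 72 89]
 [56 74 89]
 [62 70 78]
 [61 60 64]
 [57 54 56]]
```

```bash
python3 -m pendant '[{"rx":0,"ry":0,"rz":0,"tx":-0.02,"ty":-0.08,"tz":0,"grip":1},{"rx":0,"ry":0,"rz":0,"tx":0,"ty":0,"tz":0,"grip":1},{"rx":0,"ry":0,"rz":0,"tx":0,"ty":0,"tz":0.1,"grip":1},{"rx":0,"ry":0,"rz":0,"tx":0,"ty":0,"tz":0.1,"grip":1},{"rx":0,"ry":0,"rz":0,"tx":0,"ty":0,"tz":0,"grip":1}]'
python3 - <<'E'
from h import *
go((.5507,-.196,.300))
E
```

```text
time_s: 7.78
ee_pos: [0.5508, -0.1967, 0.3904]
eef_rot: [3.141, 0.001, 2.704]
force: [0.1, -0.4, -2.1]
grip_width: 0.0235
t 7.78 grasp [ 0.5509 -0.1967  0.3124] rot [3.1407e+00 7.0000e-04 2.7039e+00] q6 -1.539 F [ 0.09 -0.39 -2.09] M [ 0.036 -0.005 -0.037] w 0.0235
units [0.011 0.013 0.309]
xt [-0.906  0.424 -0.001] yt [0.424 0.906 0.001]
turn units [ 0.013  0.01  -0.   ]
```

```bash
python3 -m pendant '[{"rx":0,"ry":0,"rz":0,"tx":0.01,"ty":0.01,"tz":0.1,"grip":1},{"rx":0,"ry":0,"rz":0,"tx":0,"ty":0,"tz":0.1,"grip":1},{"rx":0,"ry":0,"rz":0,"tx":0,"ty":0,"tz":0.1,"grip":1},{"rx":0,"ry":0,"rz":0,"tx":0,"ty":0,"tz":0,"grip":1}]'
python3 - <<'E'
from h import *
go((.5507,-.196,.295))
S=avg("scene",2)
cv2.imwrite("pics/a7.png",up(S["pixels"],205,125,60,75,8))
E
```

```text
time_s: 8.12
ee_pos: [0.5505, -0.196, 0.3765]
eef_rot: [3.141, -0.0, 2.704]
force: [0.1, -0.0, -2.5]
grip_width: 0.0231
t 8.12 grasp [ 0.5505 -0.1959  0.2985] rot [ 3.1407e+00 -2.0000e-04  2.7040e+00] q6 -1.538 F [ 0.1  -0.04 -2.45] M [-0.006  0.034 -0.009] w 0.0231
units [-0.005 -0.     0.087]
xt [-0.906  0.424  0.   ] yt [0.424 0.906 0.001]
turn units [ 0.013 -0.004  0.   ]
```

View pics/a7.png

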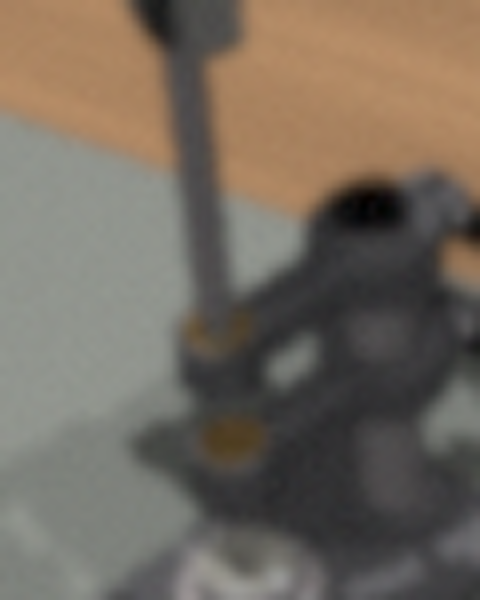

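The nose is inside the upper bush mouth at about (215,335) in the crop, and there is no contact force. Continuing gently.

```bash
python3 -m pendant '[{"rx":0,"ry":0,"rz":0,"tx":0,"ty":0,"tz":0.1,"grip":1},{"rx":0,"ry":0,"rz":0,"tx":0,"ty":0,"tz":0.1,"grip":1},{"rx":0,"ry":0,"rz":0,"tx":0,"ty":0,"tz":0,"grip":1}]'
python3 -c "
from h import *
go((.5507,-.196,.280))"
python3 -m pendant '[{"rx":0,"ry":0,"rz":0,"tx":0,"ty":0,"tz":0.1,"grip":1},{"rx":0,"ry":0,"rz":0,"tx":0,"ty":0,"tz":0,"grip":1}]'
python3 -c "
from h import *
go((.5507,-.196,.280))"
```

```text
time_s: 8.47
ee_pos: [0.5506, -0.1962, 0.3694]
eef_rot: [3.141, 0.002, 2.704]
force: [-1.9, -0.6, -2.3]
grip_width: 0.0235
t 8.47 grasp [ 0.5508 -0.1962  0.2914] rot [3.1411e+00 2.0000e-03 2.7039e+00] q6 -1.538 F [-1.89 -0.65 -2.34] M [-0.19   0.332 -0.007] w 0.0235
units [0.005 0.004 0.284]
xt [-0.906  0.424 -0.002] yt [0.424 0.906 0.001]
turn units [ 0.007  0.029 -0.   ]
time_s: 8.63
ee_pos: [0.5503, -0.1966, 0.3653]
eef_rot: [-3.141, 0.002, 2.704]
force: [-1.8, -2.2, -4.3]
grip_width: 0.0233
t 8.63 grasp [ 0.5504 -0.1968  0.2873] rot [-3.1406e+00  2.0000e-03  2.7036e+00] q6 -1.538 F [-1.83 -2.19 -4.31] M [-0.534  0.797 -0.026] w 0.0233
units [0.002 0.02  0.183]
xt [-0.906  0.424 -0.002] yt [ 0.424  0.906 -0.001]
turn units [-0.014  0.028  0.   ]
```

```bash
python3 -m pendant '[{"rx":0,"ry":0,"rz":0,"tx":0.015,"ty":-0.03,"tz":-0.02,"grip":1},{"rx":0,"ry":0,"rz":0,"tx":0,"ty":0,"tz":0,"grip":1},{"rx":0,"ry":0,"rz":0,"tx":0,"ty":0,"tz":0,"grip":1}]'
python3 -c "
from h import *
go((.5507,-.196,.280))"
```

```text
time_s: 8.88
ee_pos: [0.5492, -0.1974, 0.3656]
eef_rot: [-3.141, 0.001, 2.704]
force: [-0.4, -1.3, -2.9]
grip_width: 0.0235
t 8.88 grasp [ 0.5493 -0.1975  0.2876] rot [-3.1413e+00  1.3000e-03  2.7035e+00] q6 -1.54 F [-0.43 -1.31 -2.92] M [-0.07   0.071 -0.003] w 0.0235
units [-0.017  0.049  0.191]
xt [-0.906  0.424 -0.001] yt [ 0.424  0.906 -0.   ]
turn units [-0.004  0.019 -0.   ]
```

```bash
python3 -m pendant '[{"rx":0,"ry":0.02,"rz":0,"tx":0,"ty":0,"tz":0.1,"grip":1},{"rx":0,"ry":0,"rz":0,"tx":0,"ty":0,"tz":0,"grip":1}]'
python3 -c "
from h import *
go((.5493,-.1975,.280))"
python3 -m pendant '[{"rx":0,"ry":0,"rz":0,"tx":0,"ty":0,"tz":0.1,"grip":1},{"rx":0,"ry":0,"rz":0,"tx":0,"ty":0,"tz":0,"grip":1}]'
python3 -c "
from h import *
go((.5493,-.1975,.280))"
```

```text
time_s: 9.05
ee_pos: [0.5493, -0.1973, 0.3614]
eef_rot: [3.142, 0.0, 2.704]
force: [-0.4, -0.1, -3.0]
grip_width: 0.0235
t 9.05 grasp [ 0.5493 -0.1973  0.2834] rot [3.1415e+00 3.0000e-04 2.7036e+00] q6 -1.54 F [-0.37 -0.09 -2.98] M [-0.075  0.108 -0.048] w 0.0235
units [-0.002 -0.004  0.086]
xt [-0.906  0.424 -0.   ] yt [0.424 0.906 0.   ]
turn units [0.001 0.005 0.   ]
time_s: 9.22
ee_pos: [0.5493, -0.1973, 0.3569]
eef_rot: [3.142, 0.0, 2.704]
force: [0.3, -1.2, -2.5]
grip_width: 0.0236
t 9.22 grasp [ 0.5493 -0.1973  0.2789] rot [3.1415e+00 2.0000e-04 2.7036e+00] q6 -1.54 F [ 0.26 -1.18 -2.47] M [-0.13   0.154  0.042] w 0.0236
units [-0.002 -0.005 -0.027]
xt [-0.906  0.424 -0.   ] yt [0.424 0.906 0.   ]
turn units [0.001 0.002 0.   ]
```

```bash
python3 -m pendant '[{"rx":0,"ry":0,"rz":0,"tx":0.003,"ty":-0.01,"tz":0.05,"grip":1},{"rx":0,"ry":0,"rz":0,"tx":0,"ty":0,"tz":0,"grip":1}]'
python3 - <<'E'
from h import *
go((.549,-.1975,.280))
S=avg("scene",4)
cv2.imwrite("pics/a8.png",up(S["pixels"],205,125,60,75,8))
o=ctrl.get_obs(); R=Ro.from_euler('xyz',o["eef_rot"]).as_matrix(); p=np.array(o["ee_pos"]); 
A=[proj(S,p+R[:,2]*d) for d in(.128,.228)]
g=lambda r:A[0][0]+(r-A[0][1])*(A[1][0]-A[0][0])/(A[1][1]-A[0][1])
e,m=shaft(S,143,162,g)
f=np.polyfit(e[:,0],m,1); print("slope",f[0],"pred",g(1)-g(0),"at150",np.polyval(f,150)-g(150)); print((m-[g(r) for r in e[:,0]]).round(2))
E
```

```text
time_s: 9.38
ee_pos: [0.5491, -0.1975, 0.3544]
eef_rot: [3.141, -0.0, 2.704]
force: [-0.3, 0.6, -2.4]
grip_width: 0.0235
t 9.38 grasp [ 0.5491 -0.1975  0.2764] rot [ 3.1413 -0.      2.7038] q6 -1.541 F [-0.29  0.63 -2.43] M [0.003 0.071 0.016] w 0.0235
units [ 0.001 -0.001 -0.089]
xt [-0.906  0.424  0.   ] yt [0.424 0.906 0.   ]
turn units [ 0.005 -0.    -0.   ]
slope 0.12082702753393329 pred 0.1253119366877513 at150 -0.17469476504896875
[-0.26 -0.19 -0.09 -0.11 -0.15 -0.18 -0.24 -0.22 -0.26 -0.16 -0.03 -0.06
 -0.04 -0.16 -0.22 -0.21 -0.23 -0.32 -0.34]
```

View pics/a8.png

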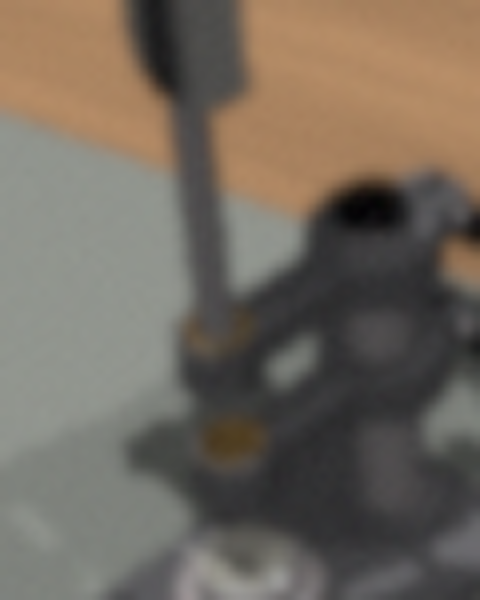

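```bash
python3 -m pendant '[{"rx":0,"ry":0,"rz":0,"tx":0,"ty":0,"tz":0.12,"grip":1},{"rx":0,"ry":0,"rz":0,"tx":0,"ty":0,"tz":0.12,"grip":1},{"rx":0,"ry":0,"rz":0,"tx":0,"ty":0,"tz":0,"grip":1}]'
python3 -c "
from h import *
go((.549,-.1975,.211))"
python3 -m pendant '[{"rx":0,"ry":0,"rz":0,"tx":0,"ty":0,"tz":0.12,"grip":1},{"rx":0,"ry":0,"rz":0,"tx":0,"ty":0,"tz":0.12,"grip":1},{"rx":0,"ry":0,"rz":0,"tx":0,"ty":0,"tz":0,"grip":1}]'
python3 -c "
from h import *
go((.549,-.1975,.211))"
```

```text
time_s: 9.83
ee_pos: [0.5491, -0.1976, 0.345]
eef_rot: [3.142, 0.001, 2.704]
force: [0.5, -0.5, -2.3]
grip_width: 0.0233
t 9.83 grasp [ 0.5492 -0.1976  0.267 ] rot [3.1415e+00 1.3000e-03 2.7037e+00] q6 -1.541 F [ 0.51 -0.49 -2.3 ] M [ 0.005  0.033 -0.017] w 0.0233
units [7.0e-03 1.0e-03 1.4e+00]
xt [-0.906  0.424 -0.001] yt [0.424 0.906 0.   ]
turn units [0.001 0.019 0.   ]
time_s: 10.08
ee_pos: [0.549, -0.1975, 0.334]
eef_rot: [3.141, 0.001, 2.704]
force: [0.3, 0.7, -2.0]
grip_width: 0.0232
t 10.08 grasp [ 0.5491 -0.1976  0.256 ] rot [3.1415e+00 8.0000e-04 2.7038e+00] q6 -1.541 F [ 0.32  0.67 -2.03] M [ 0.047  0.042 -0.018] w 0.0232
units [4.000e-03 1.000e-03 1.125e+00]
xt [-0.906  0.424 -0.001] yt [0.424 0.906 0.   ]
turn units [0.001 0.012 0.   ]
```

```bash
python3 -m pendant '[{"rx":0,"ry":0,"rz":0,"tx":0,"ty":0,"tz":0.1,"grip":1},{"rx":0,"ry":0.01,"rz":0,"tx":0,"ty":0,"tz":0.1,"grip":1},{"rx":0,"ry":0,"rz":0,"tx":0,"ty":0,"tz":0,"grip":1}]'
python3 -c "
from h import *
go((.549,-.1975,.211))"
python3 -m pendant '[{"rx":0,"ry":0,"rz":0,"tx":0,"ty":0,"tz":0.1,"grip":1},{"rx":0,"ry":0,"rz":0,"tx":0,"ty":0,"tz":0,"grip":1}]'
python3 -c "
from h import *
go((.549,-.1975,.211))"
```

```text
time_s: 10.33
ee_pos: [0.5491, -0.1975, 0.3249]
eef_rot: [3.141, -0.0, 2.704]
force: [0.3, 0.7, -1.3]
grip_width: 0.0238
t 10.33 grasp [ 0.5491 -0.1975  0.2469] rot [ 3.1414e+00 -1.0000e-04  2.7037e+00] q6 -1.541 F [ 0.28  0.73 -1.34] M [-0.007  0.004  0.024] w 0.0238
units [ 0.001 -0.001  0.897]
xt [-0.906  0.424  0.   ] yt [0.424 0.906 0.   ]
turn units [ 0.003 -0.002  0.   ]
time_s: 10.5
ee_pos: [0.5491, -0.1975, 0.3203]
eef_rot: [3.141, -0.0, 2.704]
force: [0.8, -0.4, -2.8]
grip_width: 0.0234
t 10.5 grasp [ 0.5491 -0.1975  0.2423] rot [ 3.1413e+00 -3.0000e-04  2.7037e+00] q6 -1.541 F [ 0.79 -0.35 -2.8 ] M [ 0.026  0.005 -0.003] w 0.0234
units [ 0.001 -0.001  0.783]
xt [-0.906  0.424  0.   ] yt [0.424 0.906 0.   ]
turn units [ 0.004 -0.004 -0.   ]
```

```bash
python3 -m pendant '[{"rx":0,"ry":0,"rz":0,"tx":0,"ty":0,"tz":0.1,"grip":1},{"rx":0,"ry":0,"rz":0,"tx":0,"ty":0,"tz":0,"grip":1}]'
python3 -c "
from h import *
go((.549,-.1975,.211))"
python3 -m pendant '[{"rx":0,"ry":0,"rz":0,"tx":0,"ty":0,"tz":0.1,"grip":1},{"rx":0,"ry":0,"rz":0,"tx":0,"ty":0,"tz":0,"grip":1}]'
python3 -c "
from h import *
go((.549,-.1975,.211))"
```

```text
time_s: 10.67
ee_pos: [0.5491, -0.1975, 0.316]
eef_rot: [3.141, -0.0, 2.704]
force: [0.4, 0.0, -1.9]
grip_width: 0.0238
t 10.67 grasp [ 0.5491 -0.1975  0.238 ] rot [ 3.1414e+00 -2.0000e-04  2.7037e+00] q6 -1.541 F [ 0.38  0.03 -1.88] M [ 0.017 -0.014  0.052] w 0.0238
units [ 0.002 -0.001  0.674]
xt [-0.906  0.424  0.   ] yt [0.424 0.906 0.   ]
turn units [ 0.003 -0.003 -0.   ]
time_s: 10.83
ee_pos: [0.5491, -0.1976, 0.3117]
eef_rot: [3.141, 0.0, 2.704]
force: [0.0, -0.6, -2.9]
grip_width: 0.0232
t 10.83 grasp [ 0.5491 -0.1976  0.2337] rot [3.1414 0.     2.7037] q6 -1.541 F [ 0.   -0.6  -2.94] M [ 0.045  0.017 -0.009] w 0.0232
units [0.003 0.    0.566]
xt [-0.906  0.424 -0.   ] yt [0.424 0.906 0.   ]
turn units [ 0.002  0.    -0.   ]
```

```bash
python3 -m pendant '[{"rx":0,"ry":0,"rz":0,"tx":0,"ty":0,"tz":0.1,"grip":1},{"rx":0,"ry":0,"rz":0,"tx":0,"ty":0,"tz":0.1,"grip":1},{"rx":0,"ry":0,"rz":0,"tx":0,"ty":0,"tz":0,"grip":1}]'
python3 - <<'E'
from h import *
go((.549,-.1975,.211))
S=avg("scene",3)
cv2.imwrite("pics/a9.png",up(S["pixels"],205,130,60,75,8))
E
```

```text
time_s: 11.08
ee_pos: [0.5491, -0.1976, 0.3029]
eef_rot: [3.141, 0.0, 2.704]
force: [-0.2, -0.5, -3.0]
grip_width: 0.023
t 11.08 grasp [ 0.5491 -0.1976  0.2249] rot [3.1415e+00 2.0000e-04 2.7037e+00] q6 -1.541 F [-0.22 -0.52 -2.97] M [ 0.048  0.005 -0.044] w 0.023
units [0.003 0.    0.348]
xt [-0.906  0.424 -0.   ] yt [0.424 0.906 0.   ]
turn units [0.002 0.003 0.   ]
```

View pics/a9.png

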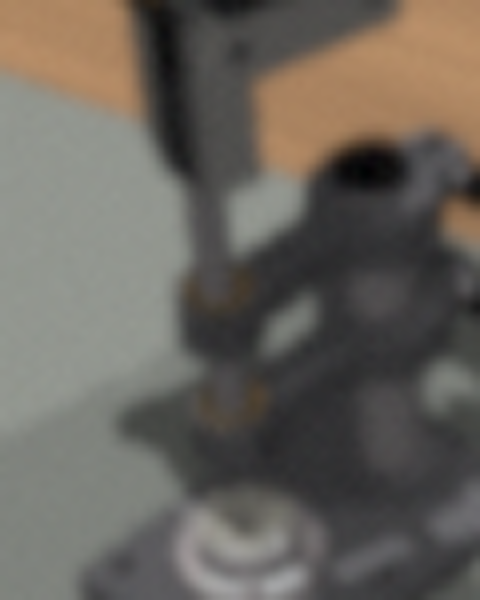

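The shaft passes through both bushes (brass rings at (217,290) and (235,400) in the crop). About 12 mm more to go.

```bash
python3 -m pendant '[{"rx":0,"ry":0,"rz":0,"tx":0,"ty":0,"tz":0.1,"grip":1},{"rx":0,"ry":0,"rz":0,"tx":0,"ty":0,"tz":0.1,"grip":1},{"rx":0,"ry":0,"rz":0,"tx":0,"ty":0,"tz":0.1,"grip":1},{"rx":0,"ry":0,"rz":0,"tx":0,"ty":0,"tz":0,"grip":1},{"rx":0,"ry":0,"rz":0,"tx":0,"ty":0,"tz":0,"grip":1},{"rx":0,"ry":0,"rz":0,"tx":0,"ty":0,"tz":0,"grip":1}]'
python3 - <<'E'
from h import *
go((.549,-.1975,.211))
S=avg("scene",3)
cv2.imwrite("pics/a10.png",np.hstack([up(S["pixels"],205,130,60,75,8),]))
T=avg("top"); cv2.imwrite("pics/a10s.png",S["pixels"])
go((.549,-.1975,.211))
E
```

```text
time_s: 11.73
ee_pos: [0.5492, -0.1976, 0.2907]
eef_rot: [3.142, 0.001, 2.704]
force: [-0.5, 0.2, -1.8]
grip_width: 0.0235
t 11.73 grasp [ 0.5492 -0.1977  0.2127] rot [3.1416e+00 1.1000e-03 2.7038e+00] q6 -1.541 F [-0.53  0.19 -1.77] M [-0.057  0.101 -0.039] w 0.0235
units [0.007 0.001 0.043]
xt [-0.906  0.424 -0.001] yt [0.424 0.906 0.   ]
turn units [ 0.     0.016 -0.   ]
t 11.93 grasp [ 0.5492 -0.1977  0.2129] rot [3.1416e+00 1.3000e-03 2.7038e+00] q6 -1.541 F [-0.76 -0.81 -3.12] M [-0.02   0.11  -0.036] w 0.0233
units [0.007 0.001 0.048]
xt [-0.906  0.424 -0.001] yt [0.424 0.906 0.   ]
turn units [0.    0.019 0.   ]
```

View pics/a10.png

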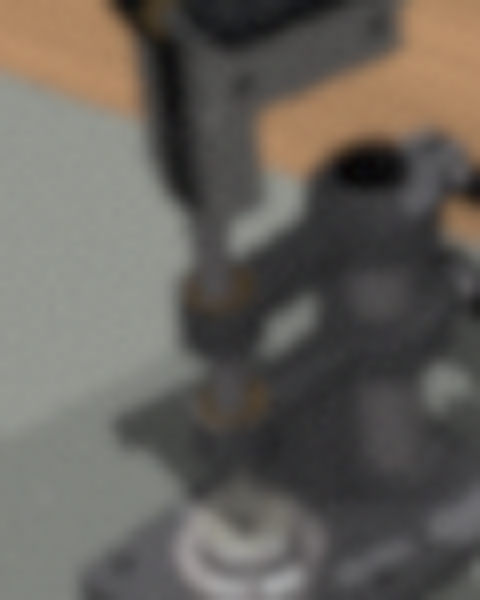

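View pics/a10s.png

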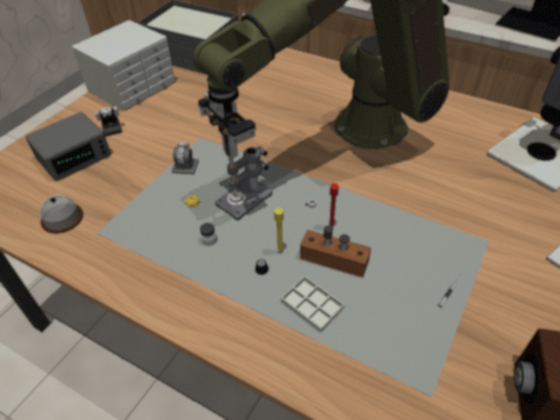

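Run:
```python
from h import *
S=avg("scene",3)
for z in(.080,.0627,.045): print(z,proj(S,(.5492,-.1977,z)))
print(S["pixels"][178:202,234].mean(1).round(),S["pixels"][178:202,235].mean(1).round())
im=S["pixels"][172:207,217:252]; im=cv2.convertScaleAbs(im,alpha=1.8,beta=-40)
cv2.imwrite("pics/a11.png",cv2.resize(im,None,fx=16,fy=16,interpolation=cv2.INTER_CUBIC))
```

```text
0.08 [234.17843677 184.7896374 ]
0.0627 [234.72876575 189.15255417]
0.045 [235.28198605 193.53839281]
[ 72.  73.  73.  71.  65.  59.  55.  52.  53.  55.  59.  68.  77.  85.
  92.  90.  87.  93. 117. 142. 156. 149. 125. 116.] [ 65.  67.  65.  66.  61.  55.  52.  49.  53.  54.  59.  71.  80.  87.
  94.  92.  85.  86. 103. 134. 151. 148. 127. 118.]
```

View pics/a11.png

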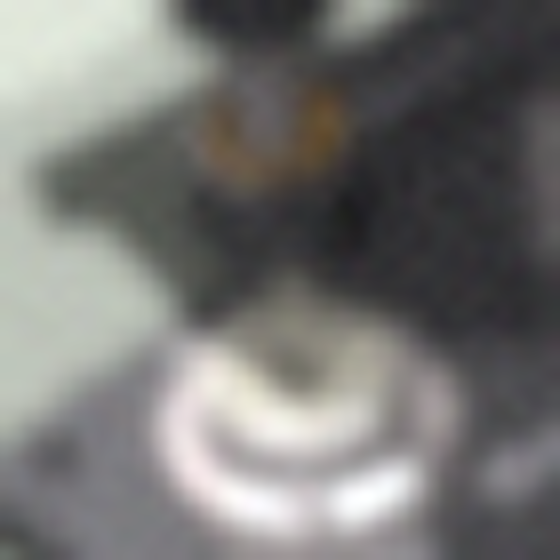

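Run:
```python
from h import *
go((.5492,-.1977,.2127)); print(np.abs(ctrl.get_obs()["joint_vel"]).max()); print(ctrl.hand_in())
```

```text
t 12.08 grasp [ 0.5493 -0.1977  0.213 ] rot [3.1415e+00 1.3000e-03 2.7037e+00] q6 -1.541 F [ 0.24  0.   -2.67] M [-0.044  0.032 -0.06 ] w 0.0234
units [ 0.001 -0.001  0.006]
xt [-0.906  0.424 -0.001] yt [0.424 0.906 0.   ]
turn units [ 0.001  0.019 -0.   ]
0.0008573136433540768
the job is handed in; nothing more can be done
None
```

The long spindle is through both bushes, still held at 35 N. I handed the job in at about 12.1 s of the 48 s; no verdict was reported.

- **Insertion:** I lifted the spindle out of the block and lowered it through the upper bush. A light touch of a few newtons at the mouth showed I was off-centre, so I shifted about 1.5 mm and carried on through the lower bush with no notable contact force.
- **Position:** From the arm's pose, the nose is about 63 mm above the bench: 17 mm below the lower bush and 21 mm above the watch glass. Tilt is about 0.001 rad, the arm is still, and the remaining force is only the spindle's weight.
- **Surroundings:** In the last scene picture nothing looked moved.
- **Not confirmed by eye:** The lower boss hid the nose tip in the last picture, so its height comes from the arm's pose and an unslipped grip. The knob was not showing below the fingers.
- **Disagreement:** The scene camera put the upper bush at (0.551, -0.196), the top camera at (0.551, -0.198). By force, the spindle ran free at (0.549, -0.1975), about 2 mm from either and within the stated calibration.

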